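# Find the loaded tin in the leaning rack and stand it in the counter caddy

### The job

One of the three look-alike steel tins leaning in the plywood rack is packed with ceramic chopstick rests and the other two are empty; only the weight tells which. Find the heavy one, take it out and stand it upright in the empty bay of the wooden counter caddy, setting it down without dropping or banging it. Leave the two empty tins fully seated in the pockets where they were, and do not disturb the toothpick cup, sauce pot, glass or jug.

Things in the scene. Friction and masses are not known exactly. Their poses are not given: they have to be found in the camera images.
- rack: fixed plywood rack, 300 mm long along its y; origin under its middle on the counter, x away from the robot, z up. Three pockets 105 mm apart along y, 66 mm wide. The tins lean 40 degrees towards its -x on a back rest 60 mm high; between them blocks 25 mm high, at the ends cheeks 40 mm high (all measured along the tin). Above that they stand free, 47 mm apart. They slide out along their own axis
- pocket_left (a point): centre of the floor of the left pocket, at y +105 mm along the rack, 46 mm above the counter; the base centre of the seated tin is here. Axes as the rack's
- pocket_middle (a point): centre of the floor of the middle pocket, at y 0 mm along the rack, 46 mm above the counter; the base centre of the seated tin is here. Axes as the rack's
- pocket_right (a point): centre of the floor of the right pocket, at y -105 mm along the rack, 46 mm above the counter; the base centre of the seated tin is here. Axes as the rack's
- tin_a_mid (a point): one of three look-alike plain steel square tins with lids, 58 x 58 x 110 mm; any may be the loaded one (0.41 to 0.60 kg; empty ones 0.12 to 0.16 kg) and stand in any pocket. This point is its centre, 55 mm from the base. Its z axis runs from base to lid and leans 40 degrees from vertical in the rack, lid end towards the rack's -x; its y axis runs along the rack. Sides flat, hard, bear a 60 N grip
- tin_b_mid (a point): one of three look-alike plain steel square tins with lids, 58 x 58 x 110 mm; any may be the loaded one (0.41 to 0.60 kg; empty ones 0.12 to 0.16 kg) and stand in any pocket. This point is its centre, 55 mm from the base. Its z axis runs from base to lid and leans 40 degrees from vertical in the rack, lid end towards the rack's -x; its y axis runs along the rack. Sides flat, hard, bear a 60 N grip
- tin_c_mid (a point): one of three look-alike plain steel square tins with lids, 58 x 58 x 110 mm; any may be the loaded one (0.41 to 0.60 kg; empty ones 0.12 to 0.16 kg) and stand in any pocket. This point is its centre, 55 mm from the base. Its z axis runs from base to lid and leans 40 degrees from vertical in the rack, lid end towards the rack's -x; its y axis runs along the rack. Sides flat, hard, bear a 60 N grip
- caddy: fixed dark wooden counter caddy, 300 mm along its x axis, 100 mm along y, 34 mm high, walls and floor 8 mm thick, two cross walls making three bays. Origin under its middle on the counter, z up. The bay at its -x end (nearest the robot) is empty
- bay (a point): centre of the floor of the caddy's empty bay, 8 mm above the counter; the bay is 89 mm (caddy x) by 84 mm (caddy y) inside, its walls rise 26 mm above this floor. Axes as the caddy's
- pick_cup: white ceramic cup of toothpicks, 54 mm wide, 96 mm high with the picks, loose in the caddy's middle bay, 97 mm from the empty bay's centre. Origin at the centre of its underside. Bystander
- sauce_pot: blue ceramic lidded sauce pot, 62 mm wide, 93 mm high, loose in the caddy's far bay. Origin at the centre of its underside. Bystander
- tea_glass: empty glass tumbler, 80 mm wide at the rim, 88 mm high, loose on the counter to the right. Origin at the centre of its underside. Bystander
- jug: steel vacuum jug with black lid and handle, 120 mm body (190 mm over handle and spout), 264 mm high, on the counter to the left of the rack. Origin at the centre of its underside. Bystander
Things that resemble listed ones, but are neither listed nor needed, are in the scene too. What is shaped like the part that bears tin_c_mid but green or orange is not meant. What is shaped like the part that bears tin_a_mid but turquoise is not meant.

How it is judged:
At the end, for the whole second after the job is handed in: The loaded tin stands upright (within 4 degrees), at rest and released, on the floor of the caddy's empty bay (centre within 25 mm of the bay's, its weight of more than 2.8 N on the caddy), and each of the two empty tins is within 12 mm of where it was at the start (((horizontal distance between tin_a_mid and bay below 0.025 m and z of tin_a_mid in the frame of bay between 0.05 and 0.06 m and angle between tin_a_mid's own z axis and vertical below 0.07 rad and linear speed of tin_a below 0.02 m/s and contact force between tin_a and caddy above 2.8 N and distance of each of tin_b_mid, tin_c_mid from where it was at the start of the episode below 0.012 m) or (horizontal distance between tin_b_mid and bay below 0.025 m and z of tin_b_mid in the frame of bay between 0.05 and 0.06 m and angle between tin_b_mid's own z axis and vertical below 0.07 rad and linear speed of tin_b below 0.02 m/s and contact force between tin_b and caddy above 2.8 N and distance of each of tin_a_mid, tin_c_mid from where it was at the start of the episode below 0.012 m) or (horizontal distance between tin_c_mid and bay below 0.025 m and z of tin_c_mid in the frame of bay between 0.05 and 0.06 m and angle between tin_c_mid's own z axis and vertical below 0.07 rad and linear speed of tin_c below 0.02 m/s and contact force between tin_c and caddy above 2.8 N and distance of each of tin_a_mid, tin_b_mid from where it was at the start of the episode below 0.012 m))); the robot touches nothing.
It fails at once if a tin is dropped (falls free at more than 0.6 m/s) ((linear speed of tin_a above 0.6 m/s and contact force between the fingers and tin_a below 0.1 N) or (linear speed of tin_b above 0.6 m/s and contact force between the fingers and tin_b below 0.1 N) or (linear speed of tin_c above 0.6 m/s and contact force between the fingers and tin_c below 0.1 N)).
It fails at once if a tin is banged down on the caddy (more than 60 N) (contact force between any of tin_a, tin_b, tin_c and caddy above 60 N).
It fails at once if the toothpick cup, sauce pot, glass or jug is moved by more than 30 mm or tipped by more than 20 degrees (distance of any of pick_cup, sauce_pot, tea_glass, jug from where it was at the start of the episode above 0.03 m or angle between any of pick_cup, sauce_pot, tea_glass, jug's own z axis and vertical above 0.35 rad).
It also fails if it takes over 54 s, if anything falls off the work surface, if the arm or the gripper's body presses on something with over 40 N, if the wrist force passes 120 N, or if a joint passes its speed limit or range.

### The arm

A 7-joint arm with a two-finger parallel gripper is mounted at the origin on the work surface. World frame = base frame: x ahead of the robot, y to its left, z up, the work surface at z = 0. Lengths are in m, angles in rad, forces in N, time in s.
With the tool pointing down it reaches from about 0.4 to 0.85 m from the base axis. Payload 4.5 kg.
Tool frame: the origin (TCP) lies midway between the tips of the shut fingers; the grasp point (between the pads) lies 19 mm behind it; y points along the fingers, z is the direction in which the jaws open and shut, and the axes are right-handed (so a half turn about y gives the same grasp; the last joint's range is limited). The gripper opens to 88 mm and grips with 3 to 60 N. Pads are 18 mm wide; open, the fingers measure 123 mm over their backs; the gripper's body (75 mm by 187 mm) begins 45 mm behind the grasp point.
Start: joints at [1.371, 0.689, -0.195, 1.565, 0.157, 0.902, -0.215], TCP at [0.145, -0.608, 0.239] pointing down, gripper open.
Joint ranges: [-3.01, 3.01], [-0.46, 2.08], [-1.47, 1.51], [0.13, 2.56], [-1, 4.14], [0.04, 2.09], [-2.66, 2.66]. Speed limits (rad/s): [2.57, 2.57, 3.14, 3.14, 3.14, 3.14, 3.14].

### API

Orientations are given as a unit quaternion [x, y, z, w].
In Python, from plant import r, snapshot, get_calibration, job, boxes_of gives the robot as it stands. The module is installed in compiled form; this text tells all that it offers.
- The arm moves only by the shell command python3 -m handwheel 'ROWS' [OPENING] [FORCE]. ROWS is JSON, a list that holds one entry, the list of rows, each a list of 6 numbers: the shift along the tool's x, y, z as a fraction of full scale, then the turn, a rotation vector about the tool's x, y, z as a fraction of full scale. In form: [[[x, y, z, wx, wy, wz], ...]]. A call has 1 to 12 rows; each row is the pose to reach, as a shift and turn from the pose commanded when the call began, along the tool's axes at that moment, turning the shorter way round; what a row does not reach only later rows make up. Full scale, the value 1, is 100 cm for a shift and 180 degrees for a turn. A row lasts 1/12 s, in which the tool goes at most 41.7 mm and 7.16 degrees, less where a joint would pass 70% of its speed; a pose out of reach is approached as far as the arm can. A call with a number of a shift or a turn outside -1 to 1 is refused whole. A call with a gripper value outside its range is refused whole. OPENING is the opening, from -1 (shut) to 1 (fully open), set as the call begins (- or left out, the last holds). The fingers move at their own pace and stop on an object; FORCE is the grip in N (left out, the last holds). Time passes only in rows, so rows that repeat a pose let the fingers close. It gives the time, the measured TCP pose, the force and the opening at its end, in the units of the state.
- r.get_state(): the state, without advancing time (a new reading comes with each control period).
- snapshot(name): name is "scene" or "side" or "wrist"; returns the picture (420x560x3 uint8, red, green, blue); there is no depth.
- get_calibration(name): a dict with "fx", "fy", "cx", "cy" (pixels), "T" (4x4, takes a point from camera to world coordinates). Camera axes: x right, y down, z forward; pixel columns grow to the right and rows downward; lengths in m; the calibration is good to about 2 mm. A picture is of the moment at which its call begins: read the wrist's pose just before it. get_calibration takes no time and is no camera call; for the wrist camera it gives the pose at the moment of the call.
- job.finish_job(): hands the job in, once; it reports no verdict.
Trained networks look in the newest picture that a camera, given by its name, has taken for a name from the list of things; names that differ only in an ending like _2 or _b are one class to them, and where a whole thing is asked for, a point or a joint stands for the part that bears it (a point fixed in the world has none). Each returns a list of dicts, best first, with "confidence" (0 to 1); they miss things now and then, are a little off and sometimes report something else, mostly with a low value. They report only what shows in the picture. A call takes as long as a camera call. They do not tell look-alikes from the thing itself.
- boxes_of(thing, camera): "bbox" ([left, top, right, bottom] in pixels, round what is visible of it).
The state is a dict: "clock": time; "q": joint angles; "qd": joint speeds; "joint_torque": joint torques, N m; "tool_pos": TCP position; "eef_rot": TCP orientation; "contact_force": force on the tool from outside, world axes, zero at the start; "moment": the same for the moment, N m; "opening": opening from 0.0 (shut) to 1.0 (fully open).
Only numpy, scipy, OpenCV 4.12 (cv2) and the standard library are available. Lean on these libraries where they do the work, as an engineer would, in place of code of your own. Each camera call takes 0.05 s, during which the arm holds its last target. There are 200 camera calls.

## Working session

There is one attempt and no reset: what is moved stays moved. The work goes in short steps, Python scripts to look and compute and a shell command to move; the robot and the scene stay as the last step left them, time stands still between calls to the robot, and variables do not carry over. Pictures are saved under pics/ and viewed, about 8 in all and at most 12, crops included, and the job is handed in when it is done.

```bash
mkdir -p pics
python3 - <<'E'
from plant import r, snapshot, get_calibration, boxes_of
import cv2,numpy as np
print(r.get_state())
ims=[]
for c in ("scene","side"):
    im=snapshot(c); cv2.imwrite(f"pics/{c}0.png",im[:,:,::-1])
    k=get_calibration(c); print(c,{a:(np.round(b,4).tolist()) for a,b in k.items()})
    for t in ("tin_a_mid","rack","caddy","pick_cup","sauce_pot","tea_glass","jug"):
        print(t,[(np.round(b["bbox"]).astype(int).tolist(),round(b["confidence"],2)) for b in boxes_of(t,c)])
E
```

```text
{'clock': 0.0, 'q': array([ 1.37080983,  0.68998565, -0.19449274,  1.56635229,  0.15733255,
        0.9025132 , -0.21509466]), 'qd': array([ 1.97188740e-05,  6.49678592e-04, -1.39230149e-03,  4.28836621e-04,
       -2.63036965e-04,  2.67587735e-04,  2.61561979e-04]), 'joint_torque': array([ 3.42663907e-05, -5.27561545e+01, -1.26665600e+00, -1.53433746e+01,
       -5.25898975e-02,  6.44944055e-03,  2.01964426e-04]), 'tool_pos': array([ 0.14457129, -0.60738967,  0.23790628]), 'eef_rot': array([-0.08263955,  0.7029217 , -0.70163252,  0.08236259]), 'contact_force': array([-0.23209169,  0.50535069,  0.21132176]), 'moment': array([-0.00743907, -0.00812004, -0.06939327]), 'opening': 0.9969677833479993}
scene {'fx': 399.5329, 'fy': 399.5329, 'cx': 278.9567, 'cy': 205.5385, 'T': [[0.5052, 0.532, -0.6794, 1.4929], [0.8629, -0.3031, 0.4044, -0.4759], [0.0092, -0.7906, -0.6122, 0.8431], [0.0, 0.0, 0.0, 1.0]]}
tin_a_mid [([231, 169, 268, 209], 0.75), ([243, 255, 284, 298], 0.65)]
rack [([233, 162, 314, 224], 0.73)]
caddy [([190, 199, 227, 275], 0.62), ([236, 162, 312, 225], 0.23)]
pick_cup [([198, 210, 214, 234], 0.94), ([237, 162, 311, 227], 0.46)]
sauce_pot [([197, 229, 223, 263], 0.68)]
tea_glass [([123, 231, 151, 269], 0.64)]
jug [([337, 96, 370, 172], 0.97)]
side {'fx': 472.3123, 'fy': 472.3123, 'cx': 284.3762, 'cy': 207.1246, 'T': [[0.8275, -0.4452, 0.342, 0.2386], [-0.5613, -0.6415, 0.5229, -0.647], [-0.0134, -0.6247, -0.7808, 1.101], [0.0, 0.0, 0.0, 1.0]]}
tin_a_mid [([228, 231, 268, 263], 0.75), ([347, 215, 389, 259], 0.75)]
rack [([181, 192, 274, 272], 0.88)]
caddy [([237, 263, 367, 335], 0.92)]
pick_cup [([289, 277, 311, 312], 0.63)]
sauce_pot [([323, 267, 348, 298], 0.7)]
tea_glass [([338, 340, 376, 379], 0.97), ([185, 192, 279, 269], 0.24)]
jug [([96, 97, 164, 180], 0.94)]
```

```bash
sleep 1; ls pics
```

```text
scene0.png
side0.png
```

Run:
```python
import cv2,numpy as np
a=cv2.imread("pics/scene0.png")[80:310,100:400];b=cv2.imread("pics/side0.png")[170:400,130:430]
cv2.imwrite("pics/s1.png",cv2.resize(a,(800,int(800*230/300)//1),interpolation=cv2.INTER_CUBIC)[:600])
cv2.imwrite("pics/s2.png",cv2.resize(b,None,fx=2.6,fy=2.6,interpolation=cv2.INTER_CUBIC))
```

```text
(no output)
```

View pics/s2.png

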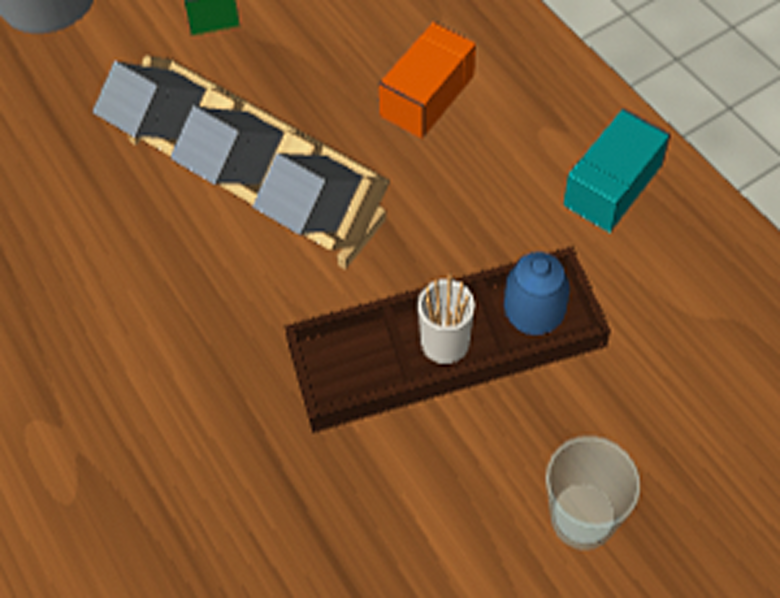

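View pics/s1.png

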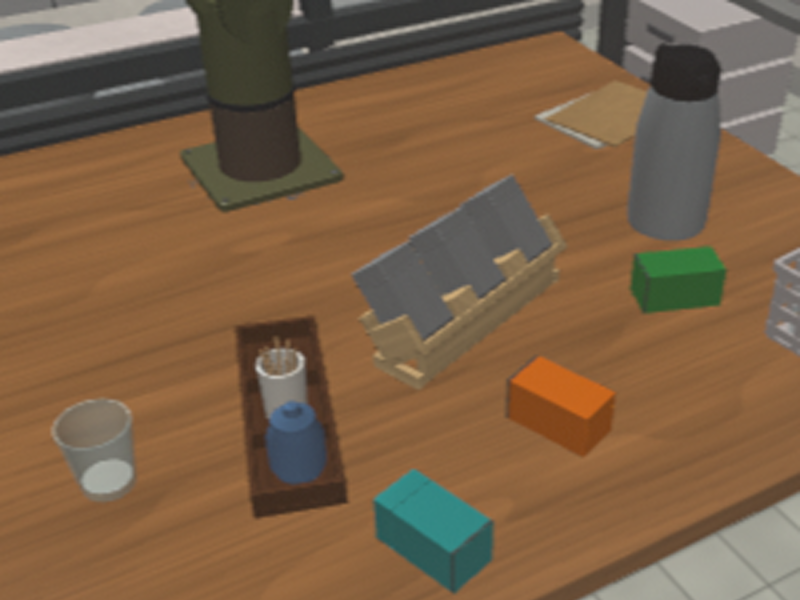

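The side crop shows three seated tins (lids at (125,98), (205,145), (290,193)). The caddy's empty bay is around (345,355), and the coloured boxes are decoys. Next I fit the rack and caddy poses from the corners I read off.

```bash
cat > h.py <<'E'
import numpy as np
from plant import r, get_calibration
from scipy.spatial.transform import Rotation as R
from scipy.optimize import least_squares
def proj(c,P):
    k=get_calibration(c);T=np.array(k["T"]);p=(np.asarray(P)-T[:3,3])@T[:3,:3]
    return np.c_[k["fx"]*p[:,0]/p[:,2]+k["cx"],k["fy"]*p[:,1]/p[:,2]+k["cy"]]
def rz(p,P): return np.asarray(P)@R.from_euler("z",p[2]).as_matrix().T+[p[0],p[1],0]
s,c=np.sin(np.radians(40)),np.cos(np.radians(40)); U=np.array([-s,0,c]);N=np.array([c,0,s]);Y=np.array([0,1,0])
def go(pos,Rm):
    """print shift (fraction, tool axes) and turn (fraction) from the present pose"""
    st=r.get_state();R0=R.from_quat(st["eef_rot"])
    print("shift",np.round(R0.inv().apply(pos-st["tool_pos"]),4),"turn",np.round((R0.inv()*R.from_matrix(Rm)).as_rotvec()/np.pi,4))
E
python3 - <<'E'
from h import *
f1=lambda a:np.array(a)/[2.6,2.6]+[130,170]; f2=lambda a:np.array(a)/[2.667,2.665]+[100,80]
yk=[.105,0,-.105]
Pm=[]
for y in yk:
    for n,yy in((1,1),(1,-1),(-1,-1),(-1,1)): Pm.append(np.array([0,y,.046])+.11*U+n*.029*N+yy*.029*Y)
side=f1([(118,61),(157,80),(134,138),(94,108),(201,106),(239,128),(219,184),(172,153),(289,152),(327,183),(308,236),(255,199)])
Ps=[Pm[0],Pm[1],Pm[4],Pm[5],Pm[8],Pm[9]]
sc=f2([(513,177),(467,205),(463,208),(414,236),(409,241),(355,275)])
F=lambda p:np.r_[proj("side",rz(p,Pm))-side,proj("scene",rz(p,Ps))-sc].ravel()
q=least_squares(F,[.5,0,0],loss="soft_l1");print("rack",q.x.round(4));print(F(q.x).reshape(-1,2).round(1).tolist())
C=[[-.15,.05,.034],[.15,.05,.034],[.15,-.05,.034],[-.15,-.05,.034]]
cs=f1([(287,327),(573,248),(608,335),(312,417)]);cc=f2([(316,319),(345,487),(253,500),(238,325)])
G=lambda p:np.r_[proj("side",rz(p,C))-cs,proj("scene",rz(p,C))-cc].ravel()
g=least_squares(G,[.6,-.2,0],loss="soft_l1");print("caddy",g.x.round(4));print(G(g.x).reshape(-1,2).round(1).tolist())
print("bay",rz(g.x,[[-.0975,0,.008]]).round(4)); print("pockets",rz(q.x,[[0,y,.046] for y in yk]).round(4))
E
```

```text
rack [0.5394 0.0883 0.3717]
[[0.3, -0.6], [1.7, 1.5], [1.6, -0.9], [0.8, 0.9], [-1.5, -0.6], [1.4, 1.0], [-0.3, -0.2], [0.6, 1.4], [-3.2, 0.2], [0.8, -1.1], [-1.7, -0.5], [0.3, 2.7], [-0.9, -1.0], [6.2, -5.1], [-1.0, -0.7], [6.2, -4.1], [-1.4, 0.1], [6.5, -4.8]]
caddy [ 0.5845 -0.194  -0.3025]
[[-0.2, -1.6], [0.6, -1.5], [2.1, -2.3], [-0.1, -0.6], [-1.1, -1.7], [-0.6, -2.3], [-2.2, -1.5], [-1.9, -0.1]]
bay [[ 0.4914 -0.1649  0.008 ]]
pockets [[ 0.5013  0.1862  0.046 ]
 [ 0.5394  0.0883  0.046 ]
 [ 0.5776 -0.0095  0.046 ]]
```

```bash
cat >> h.py <<'E'
RACK=np.array([.5394,.0883,.3717])
def tinpose(y,h,sign,dn=0,p=None):
    p=RACK if p is None else p
    W=R.from_euler("z",p[2]).as_matrix()
    pos=rz(p,[np.array([0,y,.046])+h*U+dn*N])[0]
    yt=-U;zt=sign*Y
    return pos,W@np.c_[np.cross(yt,zt),yt,zt]
E
python3 - <<'E'
from h import *
f1=lambda a:np.array(a)/[2.6,2.6]+[130,170]; f2=lambda a:np.array(a)/[2.667,2.665]+[100,80]
yk=[.105,0,-.105];Pm=[]
for y in yk:
    for n,yy in((1,1),(1,-1),(-1,-1),(-1,1)): Pm.append(np.array([0,y,.046])+.11*U+n*.029*N+yy*.029*Y)
side=f1([(118,61),(157,80),(134,138),(94,108),(201,106),(239,128),(219,184),(172,153),(289,152),(327,183),(308,236),(255,199)])
Ps=[Pm[0],Pm[4],Pm[8]]; sc=f2([(513,177),(463,208),(409,241)])
F=lambda p:np.r_[proj("side",rz(p,Pm))-side,proj("scene",rz(p,Ps))-sc].ravel()
q=least_squares(F,[.5,0,0],loss="soft_l1");print("rack",q.x.round(4));print(F(q.x).reshape(-1,2).round(1).tolist())
print(R.from_quat(r.get_state()["eef_rot"]).as_matrix().round(2))
for s_ in(1,-1):
    print(s_); p,M=tinpose(-.105,.171,s_,p=q.x);print(p);go(p,M)
E
```

```text
rack [0.5395 0.0902 0.3756]
[[-0.1, -0.9], [1.4, 1.2], [1.4, -1.3], [0.5, 0.6], [-1.8, -1.0], [1.1, 0.5], [-0.5, -0.6], [0.3, 1.0], [-3.4, -0.4], [0.6, -1.7], [-1.9, -1.1], [0.1, 2.2], [-0.6, -1.2], [-0.5, -0.8], [-0.9, -0.0]]
[[-0.97 -0.    0.23]
 [-0.23 -0.   -0.97]
 [ 0.   -1.    0.  ]]
1
[ 0.47576874 -0.04777842  0.1769936 ]
shift [-0.4518  0.0617 -0.4684] turn [-0.3274  0.8996 -0.0233]
-1
[ 0.47576874 -0.04777842  0.1769936 ]
shift [-0.4518  0.0617 -0.4684] turn [-0.0158 -0.0433  0.2219]
```

```bash
sed -i 's/^RACK=.*/RACK=np.array([.5395,.0902,.3756])/' h.py
python3 -m handwheel '[[[-0.45,0.0,-0.47,-0.0158,-0.0433,0.222],[-0.45,0.0,-0.47,-0.0158,-0.0433,0.222],[-0.45,0.0,-0.47,-0.0158,-0.0433,0.222],[-0.45,0.0,-0.47,-0.0158,-0.0433,0.222],[-0.45,0.0,-0.47,-0.0158,-0.0433,0.222],[-0.45,0.0,-0.47,-0.0158,-0.0433,0.222],[-0.45,0.0,-0.47,-0.0158,-0.0433,0.222],[-0.45,0.0,-0.47,-0.0158,-0.0433,0.222],[-0.45,0.0,-0.47,-0.0158,-0.0433,0.222],[-0.45,0.0,-0.47,-0.0158,-0.0433,0.222],[-0.45,0.0,-0.47,-0.0158,-0.0433,0.222],[-0.45,0.0,-0.47,-0.0158,-0.0433,0.222]]]' 1
python3 - <<'E'
from h import *
p,M=tinpose(-.105,.171,-1);go(p,M);print(r.get_state()["q"].round(2))
E
```

```text
clock: 1.8
tool_pos: [0.378, -0.2185, 0.2508]
eef_rot: [0.108, 0.704, -0.603, 0.36]
contact_force: [-0.1, -1.5, -0.5]
opening: 0.999
shift [-0.0711  0.157  -0.1202] turn [ 0.0057 -0.0003  0.0021]
[ 1.53  0.68 -1.04  2.38 -0.93  0.04  0.43]
```

```bash
python3 -m handwheel '[[[-0.071,0.12,-0.12,0.0057,-0.0003,0.002],[-0.071,0.157,-0.12,0.0057,-0.0003,0.002],[-0.071,0.157,-0.12,0.0057,-0.0003,0.002],[-0.071,0.157,-0.12,0.0057,-0.0003,0.002],[-0.071,0.157,-0.12,0.0057,-0.0003,0.002],[-0.071,0.157,-0.12,0.0057,-0.0003,0.002],[-0.071,0.157,-0.12,0.0057,-0.0003,0.002],[-0.071,0.157,-0.12,0.0057,-0.0003,0.002]]]'
python3 - <<'E'
from h import *
from plant import snapshot,boxes_of
import cv2
p,M=tinpose(-.105,.171,-1);go(p,M);print(r.get_state()["q"].round(2))
k=get_calibration("wrist")
print({a:(np.round(b,4).tolist()) for a,b in k.items()})
im=snapshot("wrist")[:,:,::-1].copy();cv2.imwrite("pics/w0.png",im)
for y in(.105,0,-.105):
  for n,yy in((1,1),(1,-1),(-1,-1),(-1,1)):
    P=rz(RACK,[np.array([0,y,.046])+.11*U+n*.029*N+yy*.029*Y])
    u=proj("wrist",P)[0];print(y,n,yy,u.round(1)); 
    if abs(u).max()<2000: cv2.drawMarker(im,(int(u[0]),int(u[1])),(0,0,255),0,12)
cv2.imwrite("pics/w0m.png",cv2.resize(im,(800,600)))
print([(b["bbox"],b["confidence"]) for b in boxes_of("tin_a_mid","wrist")])
E
```

```text
clock: 2.47
tool_pos: [0.4844, -0.1339, 0.2869]
eef_rot: [0.094, 0.711, -0.601, 0.354]
contact_force: [0.1, -0.1, -0.8]
opening: 1.001
shift [ 0.0489  0.1041 -0.0796] turn [0.012  0.0007 0.011 ]
[ 1.11  0.55 -0.92  2.28 -1.    0.04  0.19]
{'fx': 367.5002, 'fy': 367.5002, 'cx': 278.4128, 'cy': 211.4348, 'T': [[0.3902, -0.8691, 0.3039, 0.4628], [-0.9203, -0.3585, 0.1566, -0.1506], [-0.0272, -0.3408, -0.9397, 0.4518], [0.0, 0.0, 0.0, 1.0]]}
0.105 1 1 [-71.2 206. ]
0.105 1 -1 [ -9.2 207. ]
0.105 -1 -1 [  6.8 264.1]
0.105 -1 1 [-51.9 262.8]
0 1 1 [ 41.6 207.8]
0 1 -1 [105.  208.9]
0 -1 -1 [114.6 266.5]
0 -1 1 [ 54.8 265.2]
-0.105 1 1 [156.9 209.8]
-0.105 1 -1 [221.8 210.9]
-0.105 -1 -1 [224.8 269. ]
-0.105 -1 1 [163.7 267.6]
[([154.3, 178.3, 237.6, 268.9], 0.84), ([362.3, 26.1, 418.1, 125.1], 0.7), ([1.4, 168.7, 258.7, 253.6], 0.64)]
```

View pics/w0m.png

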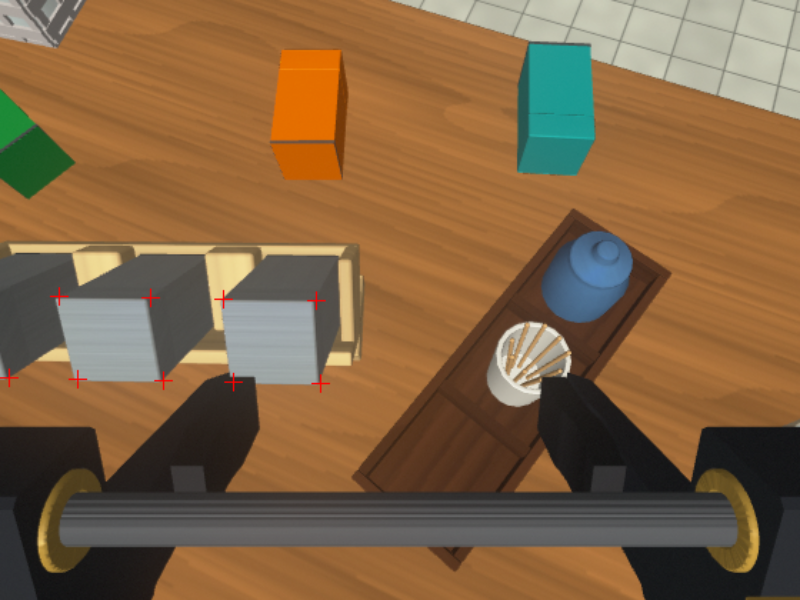

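The wrist picture shows the right tin's lid corners (about (223,298) to (320,383)) within 2 px of my fitted marks, so the rack pose is good. The arm is stuck, though, with q5 and q6 at their limits. I'll identify the kinematics so I can choose the other wrist branch.

```bash
cat > fk.py <<'E'
from h import *
import itertools
D=[([1.37080983,.68998565,-.19449274,1.56635229,.15733255,.9025132,-.21509466],[.14457129,-.60738967,.23790628],[-.08263955,.7029217,-.70163252,.08236259]),
([1.53,.68,-1.04,2.38,-.93,.04,.43],[.378,-.2185,.2508],[.108,.704,-.603,.36])]
st=r.get_state();D.append((st["q"],st["tool_pos"],st["eef_rot"]))
def fkR(sg,q):
    out=[];M=R.identity()
    for a,s_,x in zip("zyzyzyz",sg,q): M=M*R.from_euler(a,s_*x); out.append(M)
    return out
if __name__=="__main__":
    best=[]
    for sg in itertools.product((1,-1),repeat=7):
        A=[fkR(sg,q)[-1] for q,_,_ in D];O=[R.from_quat(o) for *_,o in D]
        e=0
        # base const Rz(off) and tool const: O_i = B A_i C
        def f(v):
            B=R.from_euler("z",v[0]);C=R.from_rotvec(v[1:])
            return np.concatenate([((B*a*C).inv()*o).as_rotvec() for a,o in zip(A,O)])
        for o0 in(0,np.pi/2,np.pi,-np.pi/2):
            B=R.from_euler("z",o0);s_=least_squares(f,np.r_[o0,((B*A[2]).inv()*O[2]).as_rotvec()]);best.append((s_.cost,sg,s_.x))
    best.sort(key=lambda b:b[0])
    for b in best[:6]: print(b[0],b[1],b[2].round(3))
    c,sg,v=best[0];B=R.from_euler("z",v[0])
    rows=[];rhs=[]
    for q,p,o in D:
        m=fkR(sg,q);cols=[np.array([0,0,1.])]+[(B*m[i]).apply([0,0,1]) for i in(1,3,5)]+[(B*m[i]).apply([1,0,0]) for i in(1,3,5)]
        rows.append(np.array(cols).T);rhs.append(p)
    A=np.vstack(rows);b=np.concatenate(rhs)
    for n in(4,7):
        s_=np.linalg.lstsq(A[:,:n],b,rcond=None)[0];print(s_.round(4),(A[:,:n]@s_-b).round(4))
E
python3 fk.py
```

```text
6.0842237920133286e-05 (-1, 1, -1, 1, -1, 1, -1) [-1.000e-03  1.205e+00 -1.212e+00 -1.213e+00]
6.0842237920135705e-05 (-1, -1, -1, -1, -1, -1, -1) [-3.142 -2.428 -2.414 -2.419]
6.08422379201358e-05 (-1, -1, -1, -1, -1, -1, -1) [-3.142 -2.428 -2.414 -2.419]
6.0842237920137216e-05 (-1, 1, -1, 1, -1, 1, -1) [-1.000e-03  1.205e+00 -1.212e+00 -1.213e+00]
6.084223792013877e-05 (-1, -1, -1, -1, -1, -1, -1) [3.141 1.211 1.204 1.206]
6.0842237920147706e-05 (-1, 1, -1, 1, -1, 1, -1) [ 6.282 -2.408  2.421  2.424]
[0.2755 0.5894 0.3185 0.3002] [ 0.0376  0.0152 -0.0057 -0.0001 -0.0122  0.0022 -0.      0.0069  0.0035]
[ 0.4079  0.4569  0.3688  0.18    0.2305 -0.0442  0.1604] [ 0.0093  0.0051  0.0011 -0.0131 -0.0039 -0.0011  0.0129  0.0066 -0.    ]
```

```bash
cat > fit.py <<'E'
from fk import *
sg=(-1,1,-1,1,-1,1,-1)
cand={}
for i in(1,2,3,4,5,6):
    for a,n in(([1,0,0],"x"),([0,1,0],"y")): cand[f"{n}{i}"]=(i,a)
def cols(q,names):
    m=fkR(sg,q);c=[np.array([0,0,1.])]+[m[i].apply([0,0,1]) for i in(1,3,5)]
    for nm in names:
        if nm=="el": c.append(m[2].apply([1,0,0])-m[3].apply([1,0,0]))
        else: i,a=cand[nm];c.append(m[i].apply(a))
    return np.array(c).T
b=np.concatenate([p for _,p,_ in D]);res=[]
for k in(1,2):
  for nm in itertools.combinations(list(cand)+["el"],k):
    A=np.vstack([cols(q,nm) for q,_,_ in D]);s_=np.linalg.lstsq(A,b,rcond=None)[0]
    res.append((np.abs(A@s_-b).max(),nm,s_.round(3)))
res.sort(key=lambda t:t[0])
for t in res[:14]:print(t)
E
python3 fit.py
```

```text
(np.float64(0.0010404476146800845), ('y1', 'x4'), array([ 0.356,  0.566,  0.333,  0.362, -0.046, -0.019]))
(np.float64(0.0013201050726021624), ('x3', 'y3'), array([ 0.375,  0.568,  0.357,  0.327,  0.025, -0.049]))
(np.float64(0.0013201050726024954), ('y2', 'x3'), array([ 0.375,  0.568,  0.357,  0.327, -0.049,  0.025]))
(np.float64(0.0015139118569731658), ('y1', 'y2'), array([ 0.351,  0.562,  0.346,  0.328, -0.021, -0.026]))
(np.float64(0.001513911856973471), ('y1', 'y3'), array([ 0.351,  0.562,  0.346,  0.328, -0.021, -0.026]))
(np.float64(0.0021547239055203504), ('y4', 'x5'), array([ 0.376,  0.562,  0.295,  0.386, -0.045, -0.032]))
(np.float64(0.0021547239055205447), ('x5', 'y5'), array([ 0.376,  0.562,  0.295,  0.386, -0.032, -0.045]))
(np.float64(0.0022620184497789686), ('y3', 'el'), array([ 0.364,  0.591,  0.358,  0.35 , -0.045, -0.022]))
(np.float64(0.0022620184497793017), ('y2', 'el'), array([ 0.364,  0.591,  0.358,  0.35 , -0.045, -0.022]))
(np.float64(0.0024774859129082782), ('y1', 'el'), array([ 0.333,  0.522,  0.329,  0.298, -0.049,  0.03 ]))
(np.float64(0.0025577293493909137), ('y1', 'x3'), array([ 0.324,  0.556,  0.333,  0.33 , -0.044, -0.028]))
(np.float64(0.003178444572575545), ('y4', 'x6'), array([ 0.349,  0.568,  0.302,  0.361, -0.04 , -0.024]))
(np.float64(0.0031784445725757116), ('y5', 'x6'), array([ 0.349,  0.568,  0.302,  0.361, -0.04 , -0.024]))
(np.float64(0.003340306015575334), ('y3', 'x4'), array([ 0.348,  0.559,  0.356,  0.301, -0.047,  0.015]))
```

```bash
cat > ik.py <<'E'
from fk import *
sg=(-1,1,-1,1,-1,1,-1);L=[.351,.562,.346,.328,-.021,-.026]
def mp(q):
    m=fkR(sg,q);c=[np.array([0,0,1.])]+[m[i].apply([0,0,1]) for i in(1,3,5)]+[m[1].apply([0,1,0]),m[2].apply([0,1,0])]
    return np.array(c).T@L,m[-1]
q0,p0,o0=D[0];TC=mp(q0)[1].inv()*R.from_quat(o0)
def FK(q): p,M=mp(q);return p,M*TC
lo=np.array([-3.01,-.46,-1.47,.13,-1,.04,-2.66]);hi=np.array([3.01,2.08,1.51,2.56,4.14,2.09,2.66])
def IK(pos,Rm,q0,w=.01,ref=None):
    ref=q0 if ref is None else ref;T=R.from_matrix(Rm)
    f=lambda q:np.r_[(FK(q)[0]-pos)*3,(FK(q)[1].inv()*T).as_rotvec(),w*(q-ref)]
    s_=least_squares(f,np.clip(q0,lo+.05,hi-.05),bounds=(lo+.02,hi-.02));return s_.x,np.abs(f(s_.x)[:6]).max()
def place(p,yaw,sign):
    """tool down, jaw along +-y of a frame with yaw"""
    W=R.from_euler("z",yaw).as_matrix();yt=np.array([0,0,-1.]);zt=sign*Y
    return np.asarray(p),W@np.c_[np.cross(yt,zt),yt,zt]
E
python3 - <<'E'
from ik import *
rng=np.random.default_rng(0)
T={}
for s_ in(1,-1):
    for y in(-.105,0,.105):
        T[f"tin{y} {s_}"]=tinpose(y,.061,s_);
    T[f"pre-.105 {s_}"]=tinpose(-.105,.171,s_)
    for z in(.069,.25): T[f"bay {z} {s_}"]=place([.4914,-.1649,z],-.3025,s_)
for n,(p,M) in T.items():
    S=[]
    for _ in range(25):
        q,e=IK(p,M,rng.uniform(lo,hi),.01,ref=(lo+hi)/2)
        if e<.02:S.append(q)
    S.sort(key=lambda q:np.abs((q-(lo+hi)/2)/(hi-lo)).max())
    print(n,p.round(3),[q.round(2).tolist() for q in S[:2]])
E
```

```text
tin-0.105 1 [ 0.542 -0.022  0.093] [[0.71, 1.15, -1.0, 2.45, 2.63, 0.9, -0.32], [0.71, 1.15, -1.0, 2.45, 2.63, 0.9, -0.32]]
tin0 1 [0.503 0.076 0.093] []
tin0.105 1 [0.465 0.173 0.093] []
pre-.105 1 [ 0.476 -0.048  0.177] [[0.99, 1.1, -1.45, 2.54, 2.16, 0.92, 0.05], [0.99, 1.1, -1.45, 2.54, 2.16, 0.92, 0.05]]
bay 0.069 1 [ 0.491 -0.165  0.069] [[0.63, 0.92, -0.67, 1.99, 1.03, 0.62, 0.51], [0.63, 0.92, -0.67, 1.99, 1.03, 0.62, 0.51]]
bay 0.25 1 [ 0.491 -0.165  0.25 ] [[0.77, 0.67, -0.9, 1.85, 0.64, 0.95, 0.85], [0.77, 0.67, -0.9, 1.85, 0.64, 0.95, 0.85]]
tin-0.105 -1 [ 0.542 -0.022  0.093] [[0.11, 0.96, 0.07, 2.49, 3.59, 1.0, 1.7], [0.11, 0.96, 0.07, 2.49, 3.59, 1.0, 1.7]]
tin0 -1 [0.503 0.076 0.093] []
tin0.105 -1 [0.465 0.173 0.093] []
pre-.105 -1 [ 0.476 -0.048  0.177] []
bay 0.069 -1 [ 0.491 -0.165  0.069] [[0.22, 0.84, 0.01, 2.01, -0.04, 0.29, -1.6], [0.22, 0.84, 0.01, 2.01, -0.04, 0.29, -1.6]]
bay 0.25 -1 [ 0.491 -0.165  0.25 ] [[0.17, 0.53, 0.1, 1.88, -0.08, 0.73, -1.56], [0.17, 0.53, 0.1, 1.88, -0.08, 0.73, -1.56]]
```

```bash
cat >> ik.py <<'E'
def grasp(y,h,tilt,sign,back=0,up=0,p=RACK):
    """grasp point at height h along tin (+up lifts along U), tool tilted `tilt` deg forward of vertical, backed off along tool by back; returns TCP pose"""
    W=R.from_euler("z",p[2]).as_matrix();a=np.radians(tilt);yt=np.array([np.sin(a),0,-np.cos(a)]);zt=sign*Y
    g=np.array([0,y,.046])+(h+up)*U+(.019-back)*yt
    return rz(p,[g])[0],W@np.c_[np.cross(yt,zt),yt,zt]
def bayp(h,tilt,sign,z=0,yaw=-.3025,b=(.4914,-.1649,.008)):
    """tin upright in the bay raised z; tool tilted `tilt` deg forward relative to the leaning tin's grasp => tilt-40"""
    W=R.from_euler("z",yaw).as_matrix();a=np.radians(tilt-40);yt=np.array([np.sin(a),0,-np.cos(a)]);zt=sign*Y
    return np.array(b)+[0,0,h+z]+W@yt*.019,W@np.c_[np.cross(yt,zt),yt,zt]
E
cat > scan.py <<'E'
from ik import *
rng=np.random.default_rng(0);mid=(lo+hi)/2
def sol(p,M):
    S=[]
    for _ in range(10):
        q,e=IK(p,M,rng.uniform(lo,hi),.01,ref=mid)
        if e<.025:S.append((np.minimum(q-lo,hi-q).min().round(2),q))
    S.sort(key=lambda t:-t[0])
    return (S[0][0],S[0][1].round(2).tolist()) if S else None
for s_ in(1,-1):
  for t in(0,12,24):
    print("SIGN",s_,"tilt",t)
    for y in(-.105,0,.105):
        print(y,sol(*grasp(y,.087,t,s_)),"| lift",(sol(*grasp(y,.087,t,s_,up=.07)) or [0])[0])
    print("bay",sol(*bayp(.087,t,s_)),sol(*bayp(.087,t,s_,z=.12)))
E
time python3 scan.py
```

```text
SIGN 1 tilt 0
-0.105 (np.float64(0.61), [0.44, 0.93, -0.83, 1.95, 1.03, 0.76, 0.93]) | lift 0.52
0 (np.float64(0.51), [0.23, 0.89, -0.79, 2.05, 1.07, 0.68, 0.65]) | lift 0.41
0.105 (np.float64(0.47), [0.01, 0.88, -0.77, 2.09, 1.09, 0.65, 0.4]) | lift 0.37
bay (np.float64(0.55), [0.6, 1.21, -0.78, 1.35, 0.51, 1.54, 1.02]) (np.float64(0.41), [0.6, 1.05, -0.79, 1.32, 0.4, 1.68, 1.05])
SIGN 1 tilt 12
-0.105 (np.float64(0.27), [0.34, 0.82, -0.54, 2.13, 1.4, 0.31, 0.58]) | lift 0.35
0 (np.float64(0.31), [0.11, 0.8, -0.53, 2.24, 1.71, 0.35, 0.02]) | lift 0.2
0.105 (np.float64(0.28), [-0.07, 0.82, -0.65, 2.28, 1.73, 0.49, -0.24]) | lift 0.18
bay (np.float64(0.66), [0.64, 1.12, -0.81, 1.54, 0.6, 1.29, 0.94]) (np.float64(0.64), [0.65, 0.95, -0.82, 1.49, 0.47, 1.45, 1.01])
SIGN 1 tilt 24
-0.105 (np.float64(0.28), [0.54, 0.92, -0.8, 2.28, 2.18, 0.51, -0.1]) | lift 0.2
0 (np.float64(0.15), [0.32, 0.94, -0.88, 2.41, 2.2, 0.74, -0.4]) | lift 0.06
0.105 (np.float64(0.1), [0.04, 0.95, -0.91, 2.46, 2.14, 0.89, -0.66]) | lift 0.02
bay (np.float64(0.66), [0.67, 1.03, -0.81, 1.73, 0.73, 1.03, 0.81]) (np.
[... 576 characters left out ...]
.19, 0.76, -0.04, 2.26, 3.22, 0.09, 1.65]) | lift 0.02
0.105 (np.float64(0.09), [-0.48, 0.76, 0.01, 2.31, 3.07, 0.13, 1.55]) | lift 0.04
bay (np.float64(0.94), [0.23, 1.0, 0.04, 1.57, -0.06, 1.07, -1.57]) (np.float64(0.81), [0.19, 0.83, 0.11, 1.52, -0.09, 1.28, -1.54])
SIGN -1 tilt 24
-0.105 (np.float64(0.25), [0.11, 0.8, -0.07, 2.31, 3.5, 0.37, 1.66]) | lift 0.17
0 (np.float64(0.12), [-0.17, 0.81, -0.03, 2.44, 3.25, 0.52, 1.65]) | lift 0.02
0.105 (np.float64(0.06), [-0.45, 0.81, -0.06, 2.5, 2.99, 0.59, 1.61]) | lift 0.02
bay (np.float64(0.72), [0.23, 0.9, 0.03, 1.76, -0.06, 0.76, -1.58]) (np.float64(0.86), [0.19, 0.73, 0.1, 1.7, -0.09, 1.0, -1.55])
real	1m36.903s
user	1m32.701s
sys	0m0.261s
```

Run:
```python
from ik import *
p,M=grasp(-.105,.088,0,-1,back=.09);print(p);go(p,M)
```

```text
[ 0.52539522 -0.0282301   0.18441191]
shift [ 0.0026  0.1312 -0.0781] turn [ 0.0113  0.0054 -0.2114]
```

```bash
python3 -m handwheel '[[[0.0,0.03,-0.02,0.011,0.005,-0.21],[0.0,0.05,-0.04,0.011,0.005,-0.21],[0.0,0.07,-0.06,0.011,0.005,-0.21],[0.0026,0.1,-0.078,0.0113,0.0054,-0.2114],[0.0026,0.1312,-0.0781,0.0113,0.0054,-0.2114],[0.0026,0.1312,-0.0781,0.0113,0.0054,-0.2114],[0.0026,0.1312,-0.0781,0.0113,0.0054,-0.2114],[0.0026,0.1312,-0.0781,0.0113,0.0054,-0.2114],[0.0026,0.1312,-0.0781,0.0113,0.0054,-0.2114],[0.0026,0.1312,-0.0781,0.0113,0.0054,-0.2114],[0.0026,0.1312,-0.0781,0.0113,0.0054,-0.2114]]]' 1
python3 - <<'E'
from ik import *
print(r.get_state()["q"].round(2))
p,M=grasp(-.105,.088,0,-1,back=.09);go(p,M)
p,M=grasp(-.105,.088,0,-1);go(p,M)
from plant import snapshot
import cv2
im=snapshot("wrist")[:,:,::-1].copy()
for y in(0,-.105):
  for n,yy in((1,1),(1,-1),(-1,-1),(-1,1)):
    u=proj("wrist",rz(RACK,[np.array([0,y,.046])+.11*U+n*.029*N+yy*.029*Y]))[0]
    cv2.drawMarker(im,(int(u[0]),int(u[1])),(0,0,255),0,12)
cv2.imwrite("pics/w1m.png",im)
E
```

```text
clock: 3.48
tool_pos: [0.5278, -0.0243, 0.1827]
eef_rot: [0.136, -0.693, 0.695, -0.134]
contact_force: [1.0, 2.0, -0.5]
opening: 1.003
[-0.34  0.71  0.51  1.93 -0.55  0.64 -0.67]
shift [ 0.0037 -0.0017  0.0027] turn [-0.0005  0.0028  0.0008]
shift [0.0034 0.0883 0.0026] turn [-0.0005  0.0028  0.0008]
```

View pics/w1m.png

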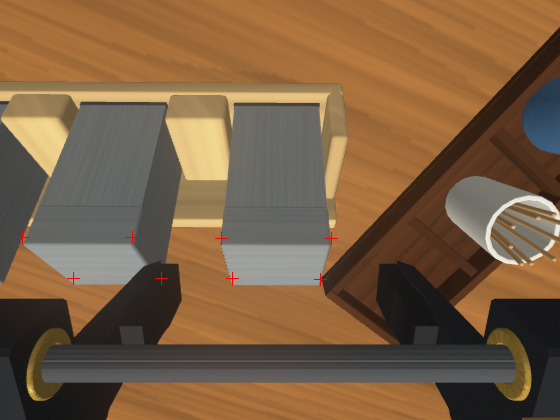

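The wrist picture shows the right tin (lid edge from (221,238) to (330,238)) on my marks and midway between the fingers. I'll go down and grip.

```bash
python3 -m handwheel '[[[0.0035,0.02,0.0026,0,0.003,0],[0.0035,0.04,0.0026,0,0.003,0],[0.0035,0.06,0.0026,0,0.003,0],[0.0035,0.075,0.0026,0,0.003,0],[0.0035,0.088,0.0026,0,0.003,0],[0.0035,0.088,0.0026,0,0.003,0],[0.0035,0.088,0.0026,0,0.003,0]]]' 1
python3 -m handwheel '[[[0,0,0,0,0,0],[0,0,0,0,0,0],[0,0,0,0,0,0],[0,0,0,0,0,0],[0,0,0,0,0,0],[0,0,0,0,0,0],[0,0,0,0,0,0]]]' -1 40
python3 - <<'E'
from ik import *
st=r.get_state();print(st["q"].round(2),st["contact_force"],st["moment"])
p,M=grasp(-.105,.088,0,-1);go(p,M)
p,M=grasp(-.105,.088,0,-1,up=.02);go(p,M)
E
```

```text
clock: 4.12
tool_pos: [0.5201, -0.0348, 0.0957]
eef_rot: [-0.127, 0.697, -0.695, 0.126]
contact_force: [1.0, 0.1, 0.5]
opening: 1.001
clock: 4.7
tool_pos: [0.521, -0.0315, 0.0958]
eef_rot: [-0.129, 0.697, -0.694, 0.127]
contact_force: [-3.2, 3.7, 6.1]
opening: 0.66
[-0.24  0.83  0.36  2.   -0.67  0.43 -0.57] [-3.23565264  3.73831907  6.08143925] [0.96384214 0.67035164 0.00242082]
shift [-0.0053  0.0014 -0.0015] turn [ 0.0012 -0.0034  0.0007]
shift [ 0.0076 -0.0139 -0.0014] turn [ 0.0012 -0.0034  0.0007]
```

```bash
python3 -m handwheel '[[[0.004,-0.005,0,0,0,0],[0.008,-0.010,0,0,0,0],[0.0115,-0.0145,0,0,0,0],[0.0105,-0.0175,0,0,0,0],[0.0105,-0.0175,0,0,0,0],[0.0105,-0.0175,0,0,0,0],[0.0105,-0.0175,0,0,0,0],[0.0105,-0.0175,0,0,0,0],[0.0105,-0.0175,0,0,0,0],[0.0105,-0.0175,0,0,0,0],[0.0105,-0.0175,0,0,0,0]]]'
python3 -c "
from plant import r
s=r.get_state();print(s['contact_force'],s['moment'],s['tool_pos'])"
```

```text
clock: 5.62
tool_pos: [0.512, -0.0365, 0.113]
eef_rot: [-0.129, 0.696, -0.695, 0.127]
contact_force: [-0.6, -0.3, -2.3]
opening: 0.665
[-0.60648199 -0.25425977 -2.33437781] [-0.00604506  0.0139941   0.0022649 ] [ 0.51202258 -0.03646927  0.11299605]
```

−2.3 N: an empty tin. I'll put it back and release it.

```bash
python3 -m handwheel '[[[0.001,0.003,0,0,0,0],[-0.003,0.008,0,0,0,0],[-0.006,0.012,0,0,0,0],[-0.009,0.015,0,0,0,0],[-0.0105,0.0175,0,0,0,0],[-0.0105,0.0175,0,0,0,0],[-0.0105,0.0175,0,0,0,0],[-0.0105,0.0175,0,0,0,0]]]'
python3 -m handwheel '[[[0,0,0,0,0,0],[0,0,0,0,0,0],[0,0,0,0,0,0],[0,0,0,0,0,0],[0,0,0,0,0,0]]]' 1
python3 -m handwheel '[[[0,-0.03,0,0,0,0],[0,-0.06,0,0,0,0],[0,-0.09,0,0,0,0],[0,-0.09,0,0,0,0],[0,-0.09,0,0,0,0],[0,-0.09,0,0,0,0]]]' 1
python3 - <<'E'
from ik import *
print(r.get_state()["q"].round(2))
from plant import snapshot
import cv2
im=snapshot("wrist")[:,:,::-1].copy()
for y in(0,-.105):
  for n,yy in((1,1),(1,-1),(-1,-1),(-1,1)):
    u=proj("wrist",rz(RACK,[np.array([0,y,.046])+.11*U+n*.029*N+yy*.029*Y]))[0]
    cv2.drawMarker(im,(int(u[0]),int(u[1])),(0,0,255),0,12)
cv2.imwrite("pics/w2m.png",im)
p,M=grasp(0,.088,0,-1,back=.09);go(p,M)
p,M=grasp(0,.088,0,-1);go(p,M)
E
```

```text
clock: 6.28
tool_pos: [0.5217, -0.0322, 0.0954]
eef_rot: [-0.129, 0.696, -0.695, 0.127]
contact_force: [-1.5, 1.6, 0.2]
opening: 0.658
clock: 6.7
tool_pos: [0.522, -0.0329, 0.0957]
eef_rot: [-0.128, 0.696, -0.695, 0.127]
contact_force: [0.5, -0.1, -0.7]
opening: 0.992
clock: 7.2
tool_pos: [0.5216, -0.0324, 0.1852]
eef_rot: [-0.129, 0.696, -0.695, 0.127]
contact_force: [0.0, 0.3, -0.5]
opening: 0.998
[-0.33  0.7   0.52  1.95 -0.56  0.64 -0.66]
shift [-0.0042  0.0006 -0.1074] turn [ 0.0009 -0.0036  0.0009]
shift [-0.0044  0.0906 -0.1071] turn [ 0.0009 -0.0036  0.0009]
```

View pics/w2m.png

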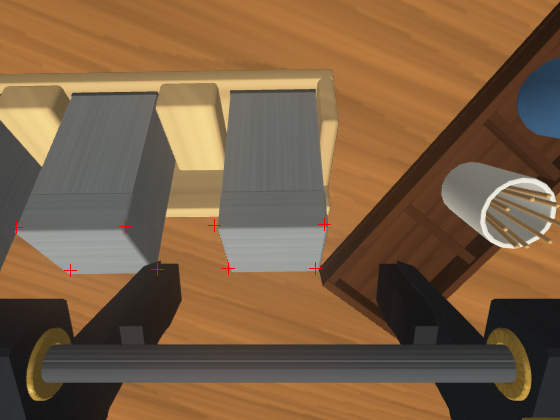

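The right tin is back on its marks. On to the middle tin.

```bash
python3 -m handwheel '[[[-0.001,0,-0.03,0,-0.003,0],[-0.003,0,-0.06,0,-0.003,0],[-0.003,0,-0.09,0,-0.003,0],[-0.003,0,-0.106,0,-0.003,0],[-0.003,0.015,-0.106,0,-0.003,0],[-0.003,0.04,-0.106,0,-0.003,0],[-0.003,0.065,-0.106,0,-0.003,0],[-0.003,0.08,-0.106,0,-0.003,0],[-0.003,0.09,-0.106,0,-0.003,0],[-0.003,0.09,-0.106,0,-0.003,0],[-0.003,0.09,-0.106,0,-0.003,0]]]' 1
python3 -m handwheel '[[[0,0,0,0,0,0],[0,0,0,0,0,0],[0,0,0,0,0,0],[0,0,0,0,0,0],[0,0,0,0,0,0],[0,0,0,0,0,0]]]' -1 40
python3 -m handwheel '[[[0.004,-0.005,0,0,0,0],[0.008,-0.010,0,0,0,0],[0.0115,-0.0145,0,0,0,0],[0.0105,-0.0175,0,0,0,0],[0.0105,-0.0175,0,0,0,0],[0.0105,-0.0175,0,0,0,0],[0.0105,-0.0175,0,0,0,0],[0.0105,-0.0175,0,0,0,0],[0.0105,-0.0175,0,0,0,0],[0.0105,-0.0175,0,0,0,0],[0.0105,-0.0175,0,0,0,0]]]'
python3 -c "
from plant import r
s=r.get_state();print(s['contact_force'],s['moment'],s['q'].round(2))"
```

```text
clock: 8.17
tool_pos: [0.4859, 0.0671, 0.0947]
eef_rot: [-0.133, 0.695, -0.694, 0.129]
contact_force: [0.3, -0.5, -0.8]
opening: 1.002
clock: 8.67
tool_pos: [0.4849, 0.0719, 0.0963]
eef_rot: [-0.134, 0.698, -0.691, 0.131]
contact_force: [-4.1, 7.9, 5.9]
opening: 0.659
clock: 9.58
tool_pos: [0.4754, 0.0644, 0.1132]
eef_rot: [-0.133, 0.696, -0.694, 0.13]
contact_force: [-3.8, 5.2, -2.9]
opening: 0.653
[-3.83638085  5.20786792 -2.93841178] [1.25115706 0.85032763 0.13343997] [-0.44  0.77  0.36  2.12 -0.72  0.39 -0.7 ]
```

```bash
python3 -m handwheel '[[[0,-0.001,-0.003,0,0,0],[0,-0.001,-0.003,0,0,0],[0,-0.001,-0.003,0,0,0],[0,-0.001,-0.003,0,0,0],[0,-0.001,-0.003,0,0,0],[0,-0.001,-0.003,0,0,0]]]'
python3 -c "
from plant import r
s=r.get_state();print(s['contact_force'],s['moment'],s['q'].round(2))"
```

```text
clock: 10.08
tool_pos: [0.4764, 0.0658, 0.1143]
eef_rot: [-0.131, 0.695, -0.695, 0.131]
contact_force: [-0.0, -0.7, -3.9]
opening: 0.658
[-0.01968075 -0.66736661 -3.86421917] [-0.01990047  0.08689924 -0.00632519] [-0.45  0.76  0.36  2.12 -0.72  0.38 -0.7 ]
```

```bash
python3 -m handwheel '[[[0.004,-0.008,0,0,0,0],[0.006,-0.012,0,0,0,0],[0.006,-0.012,0,0,0,0],[0.006,-0.012,0,0,0,0],[0.006,-0.012,0,0,0,0],[0.006,-0.012,0,0,0,0],[0.006,-0.012,0,0,0,0]]]'
python3 -m handwheel '[[[0,0,0,0,0,0],[0,0,0,0,0,0],[0,0,0,0,0,0]]]' | grep force
python3 -m handwheel '[[[0,0,0,0,0,0],[0,0,0,0,0,0],[0,0,0,0,0,0]]]' | grep force
python3 -c "
from plant import r
s=r.get_state();print(s['contact_force'],s['moment'],s['q'].round(2))"
```

```text
clock: 10.67
tool_pos: [0.4705, 0.0642, 0.1262]
eef_rot: [-0.132, 0.695, -0.694, 0.131]
contact_force: [-0.4, -0.5, -4.4]
opening: 0.653
contact_force: [0.3, -0.2, -4.7]
contact_force: [1.0, -0.4, -5.3]
[ 0.96881929 -0.40380627 -5.31802151] [-0.0294658   0.04751899 -0.00708054] [-0.46  0.74  0.38  2.13 -0.7   0.4  -0.71]
```

The middle tin averages about −4.8 N (4.2 N net, 0.43 kg), so it is the loaded one. I'll take it out.

```bash
python3 -m handwheel '[[[0.006,-0.008,0,0,0,0],[0.014,-0.017,0,0,0,0],[0.023,-0.027,0,0,0,0],[0.032,-0.038,0,0,0,0],[0.032,-0.055,0,0,0,0],[0.03,-0.08,0,0,0,0],[0.02,-0.11,0,0,0,0],[0.01,-0.14,0,0,0,0],[0.0,-0.16,0,0,0,0],[0.0,-0.16,0,0,0,0],[0.0,-0.16,0,0,0,0]]]' -1 55
python3 - <<'E'
from ik import *
s=r.get_state();print(s['contact_force'],s["q"].round(2))
# tin in tool frame from the gripped pose
G=R.from_quat([-0.134,.698,-.691,.131]);tp=np.array([.4849,.0719,.0963])
W=R.from_euler("z",RACK[2])
base=rz(RACK,[[0,0,.046]])[0];bt=G.inv().apply(base-tp);ut=G.inv().apply(W.apply(U))
ang=np.degrees(np.arctan2(ut[0],-ut[1]));print("base in tool",bt.round(4),"axis",ut.round(3),ang)
bt[2]=0
h=-bt@ut;print("h of tcp along axis",h)
np.save("bt.npy",bt);np.save("ut.npy",ut)
E
```

```text
clock: 12.08
tool_pos: [0.4699, 0.0639, 0.2869]
eef_rot: [-0.131, 0.696, -0.694, 0.131]
contact_force: [0.6, 0.3, -4.9]
opening: 0.656
[ 0.55434671  0.26039047 -4.8531194 ] [-0.67  0.51  0.7   1.97 -0.44  0.82 -0.93]
base in tool [-0.0576  0.0501  0.0036] axis [ 0.645 -0.765 -0.009] 40.13438933884234
h of tcp along axis 0.07546418363895781
```

```bash
cat >> ik.py <<'E'
def bayt(z,b=(.4914,-.1649,.008),yaw=-.3025):
    _,M=bayp(.087,0,-1,yaw=yaw);bt=np.load("bt.npy")
    return np.array(b)+[0,0,z]-M@bt,M
E
python3 - <<'E'
from ik import *
p,M=bayt(.13);print(p,IK(p,M,r.get_state()["q"]));go(p,M)
p,M=bayt(0);print(p,IK(p,M,r.get_state()["q"]))
E
```

```text
[ 0.48002667 -0.16135064  0.21343949] (array([-0.06073639,  1.04496283,  0.72531835,  1.36294826, -0.4240035 ,
        1.64118963, -1.14416933]), np.float64(0.00019083758134311925))
shift [0.0727 0.0729 0.2136] turn [-0.0744  0.2065 -0.2133]
[ 0.48002667 -0.16135064  0.08343949] (array([-0.03652691,  1.20693059,  0.65390506,  1.39433646, -0.49739435,
        1.45485758, -1.1367423 ]), np.float64(0.00019021322465892425))
```

```bash
python3 -m handwheel '[[[0.01,0.0,0.03,-0.009,0.026,-0.027],[0.02,0.0,0.06,-0.018,0.052,-0.053],[0.03,0.0,0.09,-0.028,0.077,-0.08],[0.04,0.0,0.12,-0.037,0.103,-0.107],[0.05,0.0,0.15,-0.047,0.129,-0.133],[0.06,0.0,0.18,-0.056,0.155,-0.16],[0.07,0.0,0.205,-0.065,0.181,-0.187],[0.0727,0.02,0.2136,-0.0744,0.2065,-0.2133],[0.0727,0.05,0.2136,-0.0744,0.2065,-0.2133],[0.0727,0.073,0.2136,-0.0744,0.2065,-0.2133],[0.0727,0.073,0.2136,-0.0744,0.2065,-0.2133],[0.0727,0.073,0.2136,-0.0744,0.2065,-0.2133]]]'
python3 - <<'E'
from ik import *
from plant import snapshot
import cv2
s=r.get_state();print(s['contact_force'],s["q"].round(2))
p,M=bayt(.13);go(p,M)
bt=np.load("bt.npy");ut=np.load("ut.npy");O=R.from_quat(s["eef_rot"]);b=s["tool_pos"]+O.apply(bt);u=O.apply(ut);print("base",b,"axis",u)
x=O.apply([0,0,1]);n=np.cross(u,x)
ims=[]
for c in("side","scene","wrist"):
    im=snapshot(c)[:,:,::-1].copy()
    for h in(0,.11):
        for i,j in((1,1),(1,-1),(-1,-1),(-1,1)):
            q=proj(c,[b+h*u+.029*(i*x+j*n)])[0]
            if c!="wrist":cv2.circle(im,tuple(int(v) for v in q),1,(0,0,255),-1)
            else: cv2.drawMarker(im,tuple(int(v) for v in q),(0,0,255),0,8)
    for k in [(-.142,.042),(-.053,.042),(-.053,-.042),(-.142,-.042)]:
        q=proj(c,rz([.5845,-.194,-.3025],[[*k,.034]]))[0]; cv2.circle(im,tuple(int(v) for v in q),1,(0,255,0),-1)
    ims.append(im)
a=cv2.resize(ims[0][200:350,190:390],(400,300),interpolation=2);w=cv2.resize(ims[2],(400,300))
d=cv2.resize(ims[1][120:270,130:330],(400,300),interpolation=2)
cv2.imwrite("pics/b1.png",np.vstack([np.hstack([a,d]),np.hstack([w,w*0])]))
E
```

```text
clock: 13.08
tool_pos: [0.4793, -0.1607, 0.2114]
eef_rot: [-0.14, 0.693, -0.619, -0.342]
contact_force: [-0.0, -0.4, -4.1]
opening: 0.655
[-0.04535205 -0.37211459 -4.08019127] [-0.07  1.06  0.76  1.37 -0.44  1.65 -1.12]
shift [ 0.0006 -0.0021  0.0004] turn [ 0.0004 -0.0005  0.0017]
base [ 0.49023059 -0.16411717  0.13591786] axis [0.00568375 0.00769091 0.99995427]
```

View pics/b1.png

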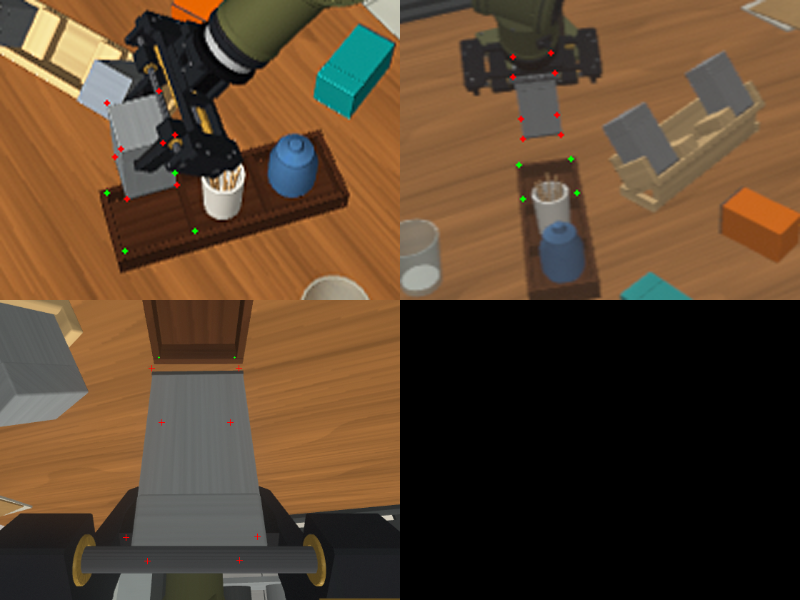

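The tin is upright above the bay, with the cup clear. In the wrist view its base edge is at (151–243,373) against the marks at (151–238,369), so it sits 1–2 mm off. I'll lower it.

```bash
python3 -m handwheel '[[[-0.014,0.016,0,0,0,0.0015],[-0.030,0.035,0,0,0,0.0015],[-0.045,0.053,0,0,0,0.0015],[-0.057,0.067,0,0,0,0.0015],[-0.066,0.078,0,0,0,0.0015],[-0.072,0.086,0,0,0,0.0015],[-0.072,0.086,0,0,0,0.0015],[-0.072,0.086,0,0,0,0.0015],[-0.072,0.086,0,0,0,0.0015]]]'
python3 - <<'E'
from ik import *
s=r.get_state();bt=np.load("bt.npy");ut=np.load("ut.npy");O=R.from_quat(s["eef_rot"]);print("base",s["tool_pos"]+O.apply(bt),"axis",O.apply(ut),s["contact_force"])
E
```

```text
clock: 13.98
tool_pos: [0.4811, -0.1619, 0.1019]
eef_rot: [-0.137, 0.693, -0.622, -0.338]
contact_force: [0.4, -0.1, -4.9]
opening: 0.653
base [ 0.49286816 -0.16577362  0.0265678 ] axis [-0.00449896  0.01288877  0.99990682] [ 0.37799825 -0.09066091 -4.9068686 ]
```

```bash
python3 -m handwheel '[[[-0.0026,0.003,0,0,0,0],[-0.0052,0.006,0,0,0,0],[-0.0077,0.009,0,0,0,0],[-0.0084,0.010,0,0,0,0],[-0.009,0.0107,0,0,0,0],[-0.0097,0.0115,0,0,0,0],[-0.0097,0.0115,0,0,0,0],[-0.0097,0.0115,0,0,0,0]]]'
python3 -m handwheel '[[[-0.0006,0.0008,0,0,0,0],[-0.0013,0.0015,0,0,0,0],[-0.0013,0.0015,0,0,0,0]]]'
```

```text
clock: 14.65
tool_pos: [0.4807, -0.1615, 0.0859]
eef_rot: [-0.137, 0.693, -0.622, -0.338]
contact_force: [0.3, -0.2, -5.4]
opening: 0.654
clock: 14.9
tool_pos: [0.4807, -0.1614, 0.0837]
eef_rot: [-0.137, 0.693, -0.621, -0.338]
contact_force: [0.0, 0.2, -5.1]
opening: 0.655
```

```bash
python3 -m handwheel '[[[-0.0006,0.0008,0,0,0,0],[-0.0013,0.0015,0,0,0,0],[-0.0013,0.0015,0,0,0,0],[-0.0013,0.0015,0,0,0,0]]]'
python3 -m handwheel '[[[-0.0006,0.0008,0,0,0,0],[-0.0006,0.0008,0,0,0,0],[-0.0006,0.0008,0,0,0,0]]]'
```

```text
clock: 15.23
tool_pos: [0.4808, -0.1615, 0.0821]
eef_rot: [-0.137, 0.693, -0.622, -0.338]
contact_force: [1.2, 0.3, -3.3]
opening: 0.652
clock: 15.48
tool_pos: [0.4809, -0.1615, 0.082]
eef_rot: [-0.137, 0.693, -0.621, -0.338]
contact_force: [1.8, 1.2, 5.8]
opening: 0.652
```

Contact (+5.8 N). Now I release and retreat straight up.

```bash
python3 -m handwheel '[[[0,0,0,0,0,0],[0,0,0,0,0,0],[0,0,0,0,0,0],[0,0,0,0,0,0],[0,0,0,0,0,0],[0,0,0,0,0,0]]]' 1
python3 -m handwheel '[[[0.01,-0.012,0,0,0,0],[0.026,-0.031,0,0,0,0],[0.045,-0.054,0,0,0,0],[0.065,-0.077,0,0,0,0],[0.085,-0.10,0,0,0,0],[0.105,-0.125,0,0,0,0],[0.11,-0.15,0,0,0,0],[0.11,-0.15,0,0,0,0],[0.11,-0.15,0,0,0,0],[0.11,-0.15,0,0,0,0]]]' 1
python3 - <<'E'
from ik import *
from plant import snapshot
import cv2
W=R.from_euler("z",-.3025)
ims=[]
for c in("side","scene"):
    im=snapshot(c)[:,:,::-1].copy();raw=im.copy()
    for h in(0,.11):
        for i,j in((1,1),(1,-1),(-1,-1),(-1,1)):
            q=proj(c,[np.array([.4914,-.1649,.008+h])+W.apply([.029*i,.029*j,0])])[0];cv2.circle(im,tuple(int(round(v)) for v in q),1,(0,0,255),-1)
    for y in(-.105,.105):
      for n,yy in((1,1),(1,-1),(-1,-1),(-1,1)):
        q=proj(c,rz(RACK,[np.array([0,y,.046])+.11*U+n*.029*N+yy*.029*Y]))[0];cv2.circle(im,tuple(int(round(v)) for v in q),1,(0,0,255),-1)
    y0,x0=(170,150) if c=="side" else (110,130)
    ims+=[cv2.resize(k[y0:y0+200,x0:x0+267],(400,300),interpolation=2) for k in(im,raw)]
cv2.imwrite("pics/b2.png",np.vstack([np.hstack(ims[:2]),np.hstack(ims[2:])]))
E
```

```text
clock: 15.98
tool_pos: [0.4806, -0.1615, 0.0807]
eef_rot: [-0.137, 0.693, -0.621, -0.338]
contact_force: [-0.3, -0.2, -0.9]
opening: 0.998
clock: 16.82
tool_pos: [0.4912, -0.1643, 0.2664]
eef_rot: [-0.138, 0.693, -0.621, -0.338]
contact_force: [0.1, 0.1, -1.2]
opening: 0.999
```

View pics/b2.png

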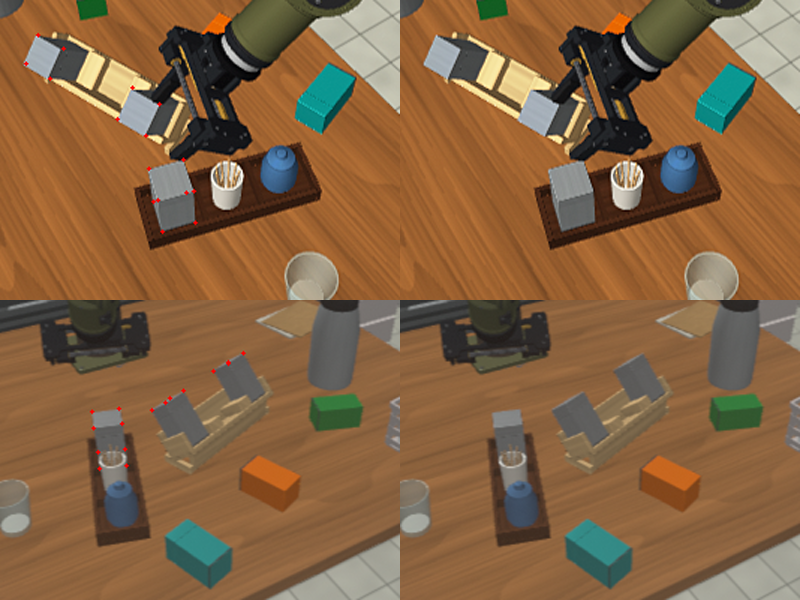

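The tin stands upright in the bay on its marks, at (172,197) in the side crop. Both other tins are on theirs, and the cup and pot stand in place. I'm handing in.

```bash
python3 -c "
from plant import job
print(job.finish_job())"
```

```text
the job is handed in; nothing more can be done
None
```

The loaded tin was the middle one. It now stands upright and released in the caddy's empty bay, and I handed the job in at about 17 s on the robot's clock, within the 54 s limit. The hand-in reports no verdict.

- **Weighing:** I lifted the right tin first; it read −2.3 N against a bias of about −0.7 N, so it is empty, and I reseated it. The middle tin's first reading was spoiled by about 6 N of side force from rubbing in its pocket. Clear of the pocket it read −4.4 to −5.3 N, about 4.2 N net, so I took it as the loaded one. I did not weigh the left tin.
- **Arm configuration:** Gripping along the tins' own axis drove two wrist joints to their limits. I gripped with the tool vertical instead and tilted the tool back 40° at the bay so the tin stood upright.
- **Setting down:** I lowered the tin slowly onto the floor, where the wrist force rose to +5.8 N at contact. It then came free cleanly.
- **Last pictures:** The tin is upright and within about 5 mm of the bay centre I had fitted from the pictures. The other two tins line up with their starting marks. The toothpick cup, sauce pot, glass and jug look undisturbed, and the gripper is clear of everything.

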